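# Screw the hose elbow home to its mark

### The arm

A 6-joint arm with a two-finger parallel gripper is mounted at the origin on the work surface. World frame = base frame: x ahead of the robot, y to its left, z up, the work surface at z = 0. Lengths are in m, angles in rad, forces in N, time in s.
With the tool pointing down it reaches from about 0.275 to 0.875 m from the base axis. Payload 12.5 kg.
Tool frame: the origin (TCP) lies on the centre line of the jaws, within the pads' length; the fingertips stand r.finger_overhang ahead of it and the grasp point (between the pads) lies 3 mm ahead of it (r.finger_overhang is the distance from the TCP to the fingertips, in m); z points along the fingers, y is the direction in which the jaws open and shut (so a half turn about z gives the same grasp; the last joint's range is limited). The gripper opens to 85 mm and grips with 20 to 120 N. Pads are 22 mm wide; open, the fingers measure 114 mm over their backs; the gripper's body (76 mm by 85 mm) begins 54 mm behind the grasp point. The pads swing forward as they close: fully open they stand 13 mm farther back than shut.
Start: joints at [-1.24, 0.351, 1.652, -0, 1.139, -0.085], TCP at [0.222, -0.503, 0.253] pointing down, gripper open.
Joint ranges: [-2.75, 2.75], [-0.79, 2.1], [0.01, 2.65], [-1.57, 4.71], [0.07, 3.14], [-2.87, 2.87]. Speed limits (rad/s): [2.22, 2.22, 2.79, 3.14, 3.14, 3.14].

### API

Orientations are given as a unit quaternion [x, y, z, w].
In Python, from cell import r, optics gives the robot as it stands. The module is installed in compiled form; this text tells all that it offers. Calls block until the motion is done:
- r.move_to(position, orientation): joint-space move of the TCP to a pose.
- r.move_linear(position, rot=None, vel=0.15): straight line of the TCP; rot=None keeps the orientation; vel is the mean speed in m/s.
- r.set_joints(angles): joint-space move.
- r.set_gripper(opening, squeeze=None): opening from 0.0 (shut) to 1.0 (fully open); squeeze is the grip in N (None keeps the last); returns when the fingers have stopped.
- r.sleep(seconds).
- r.inverse_kinematics(position, orientation): joint angles nearest the present ones, or None.
- optics.get_image(name): name is "scene" or "top" or "wrist"; returns a dict with "pixels" (400x640x3 uint8, red, green, blue), "depth" (400x640 float32, m along the optical axis (not along the pixel's ray), 0 where there is no reading), "fx", "fy", "cx", "cy" (pixels), "camera_from_world" (4x4, takes a point from world to camera coordinates); the wrist camera has in their place "mount" (4x4, takes a point from camera to tool coordinates, whose origin is the TCP and whose axes are the flange's). Camera axes: x right, y down, z forward; pixel columns grow to the right and rows downward; lengths in m; the calibration is good to about 2 mm. A picture is of the moment at which its call begins: read the wrist's pose just before it.
A pose or a line that the arm cannot do raises r.PlanningError and nothing moves.
- r.hand_in(): hands the job in, once; it reports no verdict.
Readings, each from a call of its own:
- r.current_t(): time.
- r.current_q(): joint angles.
- r.current_qvel(): joint speeds.
- r.current_effort(): joint torques, N m.
- r.current_tool_pos(): TCP position.
- r.current_ee_rot(): TCP orientation.
- r.current_contact_force(): force on the tool from outside, world axes, zero at the start.
- r.current_torque(): the same for the moment, N m.
- r.current_opening(): opening from 0.0 (shut) to 1.0 (fully open).
Only numpy, scipy, OpenCV 4.12 (cv2) and the standard library are available. Lean on these libraries where they do the work, as an engineer would, in place of code of your own. Each camera call takes 0.05 s, during which the arm holds its last target.

### The job

Two small bench clamps on the clinic desk each hold a steel coupling with a brass hose fitting in it. The right-angled elbow has only been started in its thread: screw it further in, clockwise seen from above, until it stiffens and its barb points straight out over the raised rib on its own clamp's base, then let go of it there. Do not screw it well past the rib, and leave the other clamp with the straight nipple untouched.

Things in the scene. Friction and masses are not known exactly. Their poses are not given: they have to be found in the camera images.
- elbow (a joint): Angle (rad) of the brass elbow in its coupling, about the vertical. 0: barb exactly along the rib of elbow_clamp; negative: barb still anticlockwise of it, seen from above (starts -1.35 to -0.8). Clockwise from above raises it; the height stays the same. Turning it takes 0.2 N m at first; the resistance grows steadily, to 0.3 N m at 0 and on to a dead stop at 0.55. Stays where it is left.
- elbow_grip (a point): Centre of the elbow's body, on the turning axis, 87 mm above the desk; x axis level, along the barb, outward; z up. The body is a block 26 x 26 mm, 38 mm tall (68 to 106 mm above the desk), two faces parallel to the barb: grip these from above. The barb, a ridged tube 18 mm thick, juts out level, its end 62 mm from the axis. A threaded shank 24 mm thick is below the block.
- elbow_clamp: Fixed bench clamp. Origin under the elbow's turning axis, on the desk; x along its raised bright rib, z up. Dark base 90 (x) by 130 (y) mm; grey jaws 46 mm high beside the 35 mm thick, 58 mm high steel coupling; at -y a screw with cross handle, 36 mm high, to 100 mm out. The rib (7 mm wide, 16 mm high) runs out at +x on a narrow tongue, from 23 to 117 mm from the axis.
- nipple_clamp: The other bench clamp, of the same shape and frame, to be left alone: its coupling carries a straight brass nipple, a 30 mm hexagon with an upright ridged barb 18 mm thick, its top 132 mm above the desk.

How it is judged:
By the outcome, as a careful person would: the job done as asked, in the order asked, and still so for the second after the job is handed in, with the robot touching nothing.
It also fails if it takes over 35 s, if anything falls off the work surface, if the arm or the gripper's body presses on something with over 40 N, if the wrist force passes 120 N, or if a joint passes its speed limit or range.

## Working session

There is one attempt and no reset: what is moved stays moved. The work goes in short steps, each a Python script; the robot and the scene stay as the last script left them, time stands still between calls to the robot, and variables do not carry over. Pictures are saved under pics/ and viewed, and the job is handed in when it is done.

```bash
mkdir -p pics; ls
python3 - <<'E'
from cell import r, optics
import cv2,numpy as np
for n in ["scene","top","wrist"]:
    i=optics.get_image(n); np.savez(f"pics/{n}0.npz",**{k:np.array(v) for k,v in i.items()})
    cv2.imwrite(f"pics/{n}0.png",i["pixels"][:,:,::-1])
    print(n,i["fx"],i["cx"],i["cy"],(i["depth"]>0).mean())
    print(np.round(i.get("camera_from_world",i.get("mount")),3))
print(r.current_t(),r.finger_overhang,r.current_ee_rot(),r.current_tool_pos())
E
```

```text
pics
scene 462.0965656639516 320.8842485681683 189.61851401435848 0.9961328125
[[-0.308  0.951 -0.017  0.168]
 [ 0.495  0.145 -0.856 -0.171]
 [-0.812 -0.272 -0.516  1.459]
 [ 0.     0.     0.     1.   ]]
top 465.4095769104368 316.6220260113398 204.95532319235014 0.99594140625
[[-0.133 -0.991 -0.002  0.061]
 [-0.97   0.131 -0.205  0.551]
 [ 0.203 -0.026 -0.979  0.793]
 [ 0.     0.     0.     1.   ]]
wrist 316.6561057851002 315.57355434042967 193.78160717949953 0.99603125
[[-0.    -0.963 -0.268  0.069]
 [ 1.    -0.     0.    -0.   ]
 [-0.    -0.268  0.963 -0.12 ]
 [ 0.     0.     0.     1.   ]]
0.15 0.022 [ 9.78468091e-01  2.06397675e-01 -5.40616337e-05 -4.37241982e-04] [ 0.22209376 -0.50291394  0.25289596]
```

View pics/top0.png

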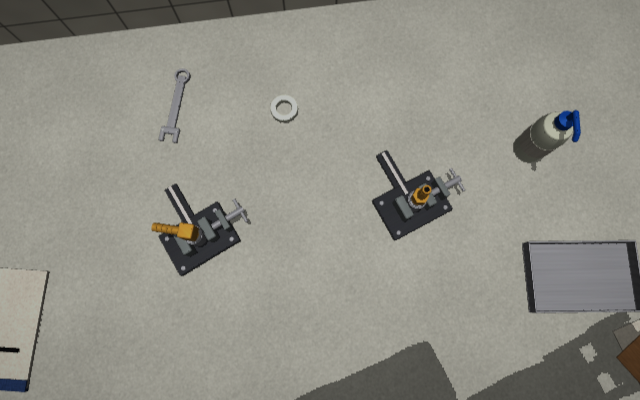

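View pics/scene0.png

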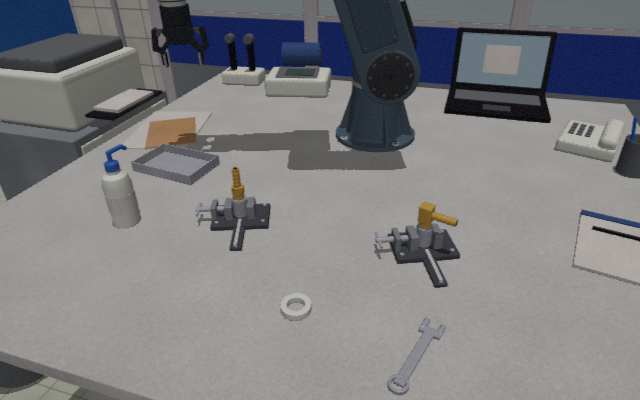

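View pics/wrist0.png

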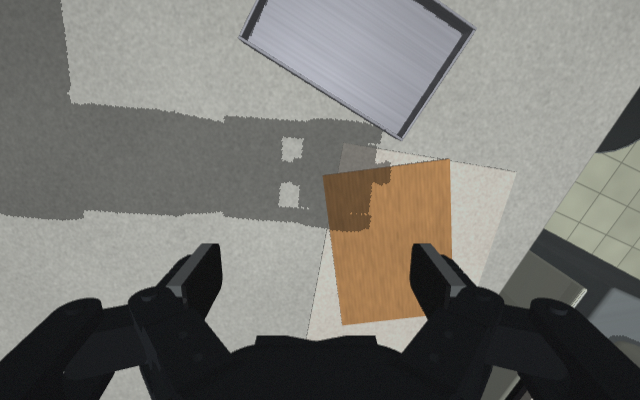

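The top view shows the elbow's block at about (188,231) with its barb end at (153,228), and the rib running from (190,222) to (172,187). The other clamp, with the nipple, is at (420,197). In the scene view the elbow is at (427,215). Next I'll measure from both views.

```bash
cat > h.py <<'E'
import numpy as np, cv2
def load(n): return dict(np.load(f"pics/{n}.npz"))
def pts(i,mask,cfw=None):
    T=np.linalg.inv(i["camera_from_world"] if cfw is None else cfw)
    v,u=np.nonzero(mask&(i["depth"]>0)); d=i["depth"][v,u]
    c=np.c_[(u-i["cx"])/i["fx"]*d,(v-i["cy"])/i["fy"]*d,d]
    return c@T[:3,:3].T+T[:3,3],u,v
def ray(i,u,v,cfw=None):
    T=np.linalg.inv(i["camera_from_world"] if cfw is None else cfw)
    return T[:3,3],T[:3,:3]@np.array([(u-i["cx"])/i["fx"],(v-i["cy"])/i["fy"],1])
def onplane(i,u,v,z,cfw=None):
    o,d=ray(i,u,v,cfw); return o+d*(z-o[2])/d[2]
def brass(i):
    h=cv2.cvtColor(i["pixels"],cv2.COLOR_RGB2HSV)
    return (h[...,0]>10)&(h[...,0]<28)&(h[...,1]>150)&(h[...,2]>60)
def blob(m,near):
    n,l,s,c=cv2.connectedComponentsWithStats(m.astype(np.uint8))
    k=1+np.argmin([np.hypot(*(c[j]-near))+(1e3 if s[j,4]<60 else 0) for j in range(1,n)])
    return l==k
E
python3 - <<'E'
from h import *
for n,near in [("top0",(178,230)),("scene0",(437,216))]:
    i=load(n); m=blob(brass(i),near)
    P,u,v=pts(i,m); print(n,m.sum(),P.min(0),P.max(0),u.min(),u.max(),v.min(),v.max())
    t=P[P[:,2]>0.098]; r=cv2.minAreaRect((t[:,:2]*1000).astype(np.float32)); print("top face",t.mean(0),len(t),r)
    b=P[(P[:,2]<0.098)]; print("low",b.mean(0))
    # rib: bright on the tongue
    h=i["pixels"].astype(int)
    P,u,v=pts(i,np.ones((400,640),bool)); 
    pix=h[v,u]; c=t.mean(0)
    s=(np.hypot(*(P[:,:2]-c[:2]).T)<0.125)&(P[:,2]>0.010)&(P[:,2]<0.022)&(pix.min(1)>110)&(np.ptp(pix,1)<40)
    q=P[s]; print("rib",len(q),q.mean(0)); 
    l=cv2.fitLine(q[:,:2].astype(np.float32),cv2.DIST_HUBER,0,1e-4,1e-4).ravel(); print(l,np.degrees(np.arctan2(l[1],l[0])))
    big=cv2.resize(i["pixels"][max(0,int(near[1])-70):int(near[1])+70,int(near[0])-80:int(near[0])+80,::-1],None,fx=5,fy=5,interpolation=cv2.INTER_CUBIC)
    big=cv2.resize(big,(684,600)); cv2.imwrite(f"pics/{n}_z.png",big)
E
```

```text
top0 433 [0.51608529 0.20161461 0.0098222 ] [0.55246482 0.28172891 0.10985443] 152 193 223 239
top face [0.53018144 0.21558079 0.10568605] 223 ((530.9481201171875, 216.37408447265625), (26.02130699157715, 25.142866134643555), 72.7004623413086)
low [0.54068209 0.25309381 0.09188813]
rib 205 [0.58091292 0.23831997 0.0152487 ]
[0.91053706 0.4134274  0.5970973  0.24555501] 24.420322
scene0 461 [0.52251915 0.20491769 0.0610127 ] [0.55687527 0.27687349 0.1106348 ] 419 456 203 227
top face [0.5386629  0.21949978 0.10565953] 131 ((540.3897705078125, 234.34144592285156), (56.74592590332031, 23.071386337280273), 73.4231185913086)
low [0.54522747 0.23513558 0.08740462]
rib 153 [0.58507449 0.24236741 0.01715855]
[0.92044353 0.3908756  0.5850745  0.2423674 ] 23.008991
```

Run:
```python
from cell import r
from scipy.spatial.transform import Rotation as R
print(R.from_quat(r.current_ee_rot()).as_matrix().round(3))
```

```text
[[ 0.915  0.404 -0.   ]
 [ 0.404 -0.915  0.001]
 [ 0.    -0.001 -1.   ]]
```

```bash
cat >> h.py <<'E'
from scipy.spatial.transform import Rotation as R
def quat(psi): # tool x along psi (world), z down
    c,s=np.cos(psi),np.sin(psi)
    return R.from_matrix(np.array([[c,s,0],[s,-c,0],[0,0,-1.]])).as_quat()
def wrist(name):
    from cell import r,optics
    T=np.eye(4);T[:3,:3]=R.from_quat(r.current_ee_rot()).as_matrix();T[:3,3]=r.current_tool_pos()
    i=optics.get_image("wrist"); i["camera_from_world"]=np.linalg.inv(T@np.array(i["mount"]))
    np.savez(f"pics/{name}.npz",**{k:np.array(v) for k,v in i.items()}); cv2.imwrite(f"pics/{name}.png",i["pixels"][:,:,::-1]); return i
E
python3 - <<'E'
from h import *; from cell import r,optics
for d in (73,-107):
  for a in (d,d-49,d-60):
    q=r.inverse_kinematics([.531,.216,.22],quat(np.radians(a))); print(a,q if q is None else np.round(q,2))
    q=r.inverse_kinematics([.531,.216,.091],quat(np.radians(a))); print(a,q if q is None else np.round(q,2))
E
```

```text
73 [ 0.31  0.43  1.62 -0.    1.09  0.6 ]
73 [ 0.31  0.6   1.71 -0.    0.83  0.6 ]
24 [ 0.31  0.43  1.62 -0.    1.09  1.46]
24 [ 0.31  0.6   1.71 -0.    0.83  1.46]
13 [ 0.31  0.43  1.62 -0.    1.09  1.65]
13 [ 0.31  0.6   1.71 -0.    0.83  1.65]
-107 [ 0.31  0.43  1.62 -0.    1.09 -2.54]
-107 [ 0.31  0.6   1.71 -0.    0.83 -2.54]
-156 [ 0.31  0.43  1.62 -0.    1.09 -1.68]
-156 [ 0.31  0.6   1.71 -0.    0.83 -1.68]
-167 [ 0.31  0.43  1.62 -0.    1.09 -1.49]
-167 [ 0.31  0.6   1.71 -0.    0.83 -1.49]
```

Run:
```python
from h import *; from cell import r,optics
r.move_to([.531,.216,.25],quat(np.radians(73)))
print(r.current_t()); wrist("w1"); r.move_linear([.535,.225,.215]); wrist("w2"); print(r.current_t(),r.current_tool_pos())
```

```text
2.9083
3.4 [0.53524042 0.22485827 0.21559707]
```

View pics/w1.png

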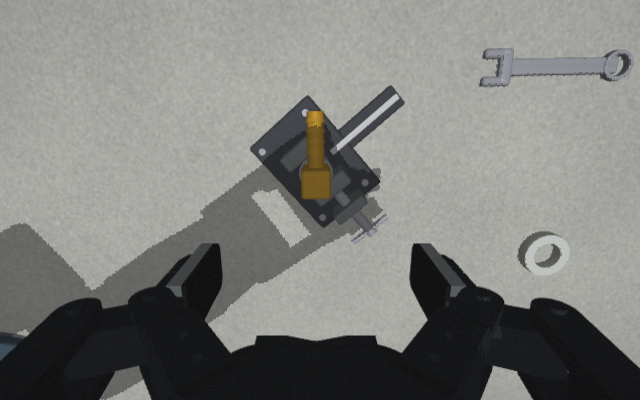

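View pics/w2.png

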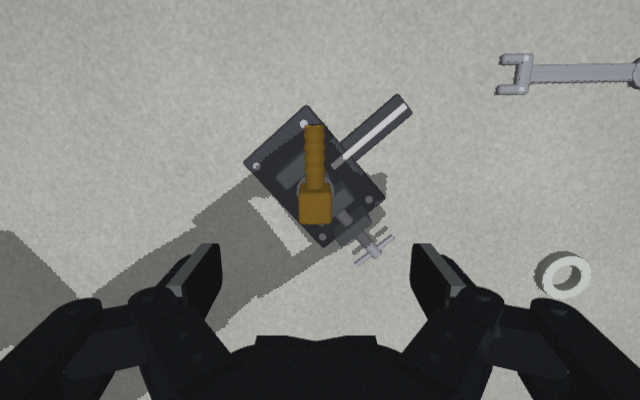

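In w1 the block is at (316,183) with the barb pointing straight up to (315,112). The rib runs from (335,152) to (398,96). Next I'll measure in both wrist views and triangulate.

```bash
cat > meas.py <<'E'
from h import *
def meas(n,c0=(.531,.216)):
    i=load(n); o={}
    b=brass(i); P,u,v=pts(i,b)
    s=(np.hypot(*(P[:,:2]-c0).T)<.085)&(P[:,2]>.03); P,u,v=P[s],u[s],v[s]
    t=P[P[:,2]>.1015]; near=np.hypot(*(t[:,:2]-c0).T)<.03; rc=cv2.minAreaRect((t[near][:,:2]*1000).astype(np.float32))
    o["ztop"]=np.median(t[:,2]); o["rect"]=np.round([*rc[0],*rc[1],rc[2]],1)
    # barb: beyond 20 mm
    k=np.hypot(*(P[:,:2]-np.array(rc[0])/1000).T)>.02; q=P[k]
    l=cv2.fitLine(q[:,:2].astype(np.float32),cv2.DIST_HUBER,0,1e-4,1e-4).ravel(); o["barb"]=np.degrees(np.arctan2(l[1],l[0]))
    # barb by silhouette onto plane z=.095 from row-wise mid, per-distance mid
    A,uu,vv=pts(i,np.ones((400,640),bool)); pix=i["pixels"][vv,uu].astype(int)
    s=(np.hypot(*(A[:,:2]-c0).T)<.125)&(A[:,2]>.012)&(A[:,2]<.020)&(pix.min(1)>120)&(np.ptp(pix,1)<40)
    q=A[s]; l=cv2.fitLine(q[:,:2].astype(np.float32),cv2.DIST_HUBER,0,1e-4,1e-4).ravel()
    o["rib"]=np.degrees(np.arctan2(l[1],l[0])); o["ribz"]=np.median(q[:,2]); o["nrib"]=len(q)
    c=np.array(rc[0])/1000-l[2:]; o["axis_off_rib_mm"]=1000*(l[0]*c[1]-l[1]*c[0])
    # pixel of far-end tip
    d=np.array([np.cos(np.radians(o["barb"])),np.sin(np.radians(o["barb"]))]); 
    return o
if __name__=="__main__":
    import sys
    for n in sys.argv[1:]: print(n,meas(n))
E
python3 meas.py top0 w1 w2
python3 - <<'E'
from h import *
# triangulate near bottom corners of top-face in w1,w2 (pixel corners of brass mask's lowest rows) 
L=[]
for n in ("w1","w2"):
    i=load(n); m=blob(brass(i),(315,180)); v,u=np.nonzero(m); vb=v.max(); 
    row=vb-3; us=u[v==row]; L.append((i,us.min(),us.max(),vb)); print(n,us.min(),us.max(),vb)
for k in (1,2):
    A=[];B=[]
    for e in L:
        o,d=ray(e[0],e[k]+(-.5 if k==1 else .5),e[3]+.5); d/=np.linalg.norm(d); M=np.eye(3)-np.outer(d,d); A.append(M);B.append(M@o)
    print(np.linalg.solve(sum(A),sum(B)))
E
```

```text
top0 {'ztop': np.float64(0.10587190605624736), 'rect': array([531.1, 216.3,  26. ,  24.8,  72.5]), 'barb': np.float32(73.74903), 'rib': np.float32(24.187046), 'ribz': np.float64(0.015518867142018), 'nrib': 186, 'axis_off_rib_mm': np.float64(-0.005606521149732757)}
w1 {'ztop': np.float64(0.10558057750706076), 'rect': array([532.6, 218.5,  25.6,  25.2,  73. ]), 'barb': np.float32(74.20036), 'rib': np.float32(21.690172), 'ribz': np.float64(0.015586528975261804), 'nrib': 545, 'axis_off_rib_mm': np.float64(-3.1754348240158397)}
w2 {'ztop': np.float64(0.10558061467053242), 'rect': array([532.6, 218.7,  25.6,  25.3,  74.2]), 'barb': np.float32(73.558945), 'rib': np.float32(22.496542), 'ribz': np.float64(0.015692558689943792), 'nrib': 599, 'axis_off_rib_mm': np.float64(-1.7769842345566438)}
w1 302 329 198
w2 299 331 223
[0.51682376 0.20949211 0.10369198]
[0.54088206 0.20211552 0.10366782]
```

```bash
cat > rib.py <<'E'
from h import *
import sys
def rib(n,c):
    i=load(n); A,uu,vv=pts(i,np.ones((400,640),bool)); pix=i["pixels"][vv,uu].astype(int)
    d=np.array([np.cos(.4),np.sin(.4)]); rel=A[:,:2]-c; x=rel@d; y=rel@[-d[1],d[0]]
    s=(x>.05)&(x<.125)&(abs(y)<.015)&(A[:,2]>.005)&(pix.min(1)>130)&(np.ptp(pix,1)<40)&(A[:,2]<.022)
    # keep on the dark tongue: rays onto z=.016
    q=np.array([onplane(i,a,b,.016)[:2] for a,b in zip(uu[s],vv[s])])
    l=cv2.fitLine(q.astype(np.float32),cv2.DIST_HUBER,0,1e-4,1e-4).ravel()
    m=q.mean(0)-c; r=cv2.minAreaRect((q*1000).astype(np.float32))
    return len(q),"fit",np.degrees(np.arctan2(l[1],l[0])),"from axis",np.degrees(np.arctan2(m[1],m[0])),r
for n in sys.argv[1:]:
    c=(.5311,.2163) if n.startswith("top") else (.5325,.2186)
    print(n,rib(n,np.array(c)))
E
python3 rib.py top0 w1 w2
```

```text
top0 (112, 'fit', np.float32(24.207314), 'from axis', np.float64(24.10570290847952), ((607.312744140625, 250.38844299316406), (66.5244369506836, 6.086612224578857), 24.166501998901367))
w1 (376, 'fit', np.float32(24.040453), 'from axis', np.float64(23.77253866066889), ((608.4365234375, 252.070068359375), (65.6582260131836, 6.585847854614258), 23.98897933959961))
w2 (455, 'fit', np.float32(24.128044), 'from axis', np.float64(23.794159292840316), ((608.558837890625, 252.14805603027344), (66.21172332763672, 6.64921760559082), 24.07666778564453))
```

The rib lies at 24.1° in all three views. The barb is at about 73.6°, so the angle is -0.86 rad, which is inside the given range. I'll grip now.

Run:
```python
from h import *; from cell import r,optics
q=quat(np.radians(73.6)); c=[.5325,.2186]
r.set_gripper(.65,80)
r.move_linear([*c,.16],rot=q); r.move_linear([*c,.092],vel=.08)
print(r.current_t(),r.current_tool_pos(),r.current_contact_force())
r.set_gripper(0.0,80); r.sleep(.2)
print(r.current_t(),r.current_opening(),r.current_tool_pos(),r.current_contact_force(),r.current_torque(),r.current_q())
wrist("w3")
```

```text
5.325 [0.53282446 0.21868384 0.09245116] [0.3330439  0.31658019 0.76911575]
5.9 0.2961019258451744 [0.53236406 0.21874861 0.09265214] [-3.69880833  0.41379964  5.89915357] [ 0.01164507  0.52710241 -0.00427594] [3.08902992e-01 6.03885865e-01 1.70354599e+00 2.70852887e-04
 8.34132398e-01 5.94896616e-01]
```

View pics/w3.png

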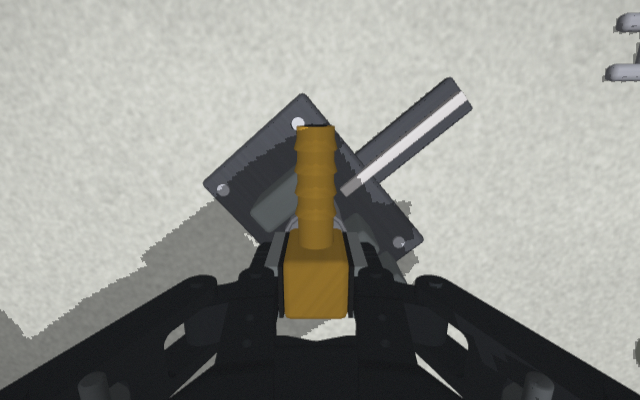

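The block is centred between the pads (columns 283–349), with the barb pointing straight up. The side force is small (about 4 N). Now I'll turn it clockwise in steps.

Run:
```python
from h import *; from cell import r,optics
p=[.5325,.2186,.0922]
for a in (66,56,46,36,29,24.1):
    q=r.inverse_kinematics(p,quat(np.radians(a))); r.set_joints(q)
    x=R.from_quat(r.current_ee_rot()).as_matrix()[:,0]
    print(a,round(r.current_t(),2),"yaw",np.degrees(np.arctan2(x[1],x[0])).round(2),r.current_contact_force().round(1),r.current_torque().round(2),round(r.current_opening(),3))
r.sleep(.3); wrist("w4")
x=R.from_quat(r.current_ee_rot()).as_matrix()[:,0];print(r.current_t(),np.degrees(np.arctan2(x[1],x[0])),r.current_torque())
```

```text
66 6.21 yaw 66.17 [-2.6 -0.4  5.7] [ 0.01  0.36 -0.16] 0.293
56 6.5 yaw 56.31 [-1.5 -1.4  5.9] [-0.31  0.15 -0.1 ] 0.293
46 6.79 yaw 46.41 [ 0.7 -3.2  5.9] [-0.44 -0.04 -0.11] 0.294
36 7.08 yaw 36.42 [ 1.2 -3.7  4.9] [-0.77 -0.21 -0.12] 0.294
29 7.33 yaw 29.41 [ 0.6 -5.5  4.8] [-0.97 -0.32 -0.12] 0.293
24.1 7.58 yaw 24.53 [ 2.9 -6.3  5.1] [-1.1  -0.31 -0.08] 0.297
7.9333 24.560807317841153 [-1.1141662  -0.3709446  -0.11714406]
```

View pics/w4.png

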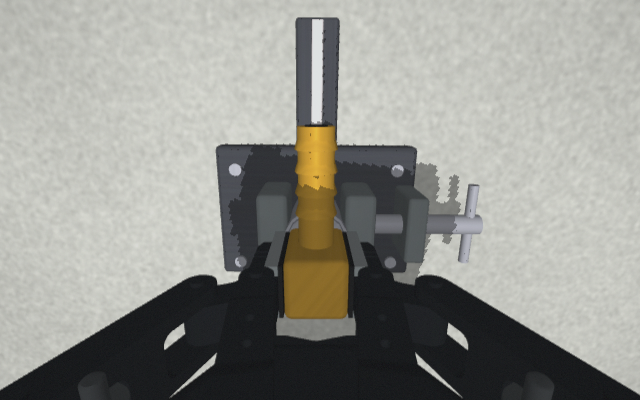

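The barb (column 316) now lies over the rib (column 317), and the wrist is about 0.4° short. I'll trim that, let go, back off and look again.

```bash
python3 - <<'E'
from h import *; from cell import r,optics
p=[.5325,.2186,.0922]
r.set_joints(r.inverse_kinematics(p,quat(np.radians(23.5)))); r.sleep(.2)
x=R.from_quat(r.current_ee_rot()).as_matrix()[:,0];print(r.current_t(),np.degrees(np.arctan2(x[1],x[0])),r.current_torque())
r.set_gripper(.65); r.sleep(.1)
r.move_linear([.5325,.2186,.215],vel=.12); r.sleep(.2); wrist("w5")
i=optics.get_image("top"); np.savez("pics/top5.npz",**{k:np.array(v) for k,v in i.items()}); cv2.imwrite("pics/top5.png",i["pixels"][:,:,::-1])
print(r.current_t(),r.current_contact_force())
E
python3 rib.py w5 top5; python3 meas.py w5 top5
```

```text
8.3833 23.982244850406374 [-1.09412808 -0.29298942  0.10160406]
10.3583 [-1.12537633 -0.3610608   0.14302705]
w5 (414, 'fit', np.float32(25.095142), 'from axis', np.float64(23.729566493377018), ((614.9539794921875, 255.27076721191406), (58.19073486328125, 12.621976852416992), 31.617639541625977))
top5 (1, 'fit', np.float32(-50.221584), 'from axis', np.float64(19.71810790503543), ((640.8071899414062, 255.61997985839844), (0.0, 0.0), 0.0))
w5 {'ztop': np.float64(0.1056642635709214), 'rect': array([533.3, 218.3,  25.3,  24.6,  24.1]), 'barb': np.float32(24.15244), 'rib': np.float32(2.7307734), 'ribz': np.float64(0.015511350656388728), 'nrib': 556, 'axis_off_rib_mm': np.float64(-34.485443396042164)}
top5 {'ztop': np.float64(0.10600536872606703), 'rect': array([533.4, 210.2,  27.5,  38.6,  18.6]), 'barb': np.float32(8.182772), 'rib': np.float32(-33.652134), 'ribz': np.float64(0.014384080191411519), 'nrib': 24, 'axis_off_rib_mm': np.float64(-2.531030912733122)}
```

View pics/w5.png

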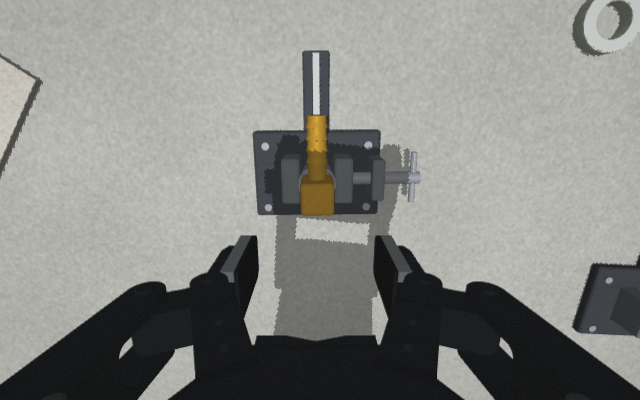

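View pics/top5.png

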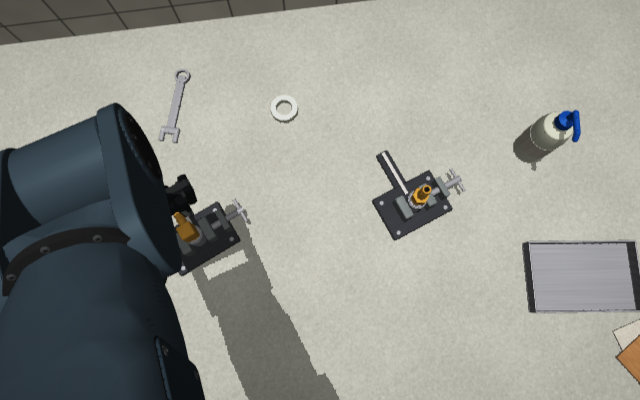

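In w5 the elbow stands free. Barb and rib are in line at columns 317 and 316, with the barb measured at 24.2°. The rib fit in that picture caught desk pixels, and the arm blocked the top view, so I'll move clear and take an independent check.

```bash
python3 - <<'E'
from h import *; from cell import r,optics
r.move_linear([.5325,.2186,.27],vel=.2)
q=np.array(r.current_q()); q[0]-=.75; r.set_joints(q); r.sleep(.2)
for n in("top","scene"):
    i=optics.get_image(n); np.savez(f"pics/{n}6.npz",**{k:np.array(v) for k,v in i.items()}); cv2.imwrite(f"pics/{n}6.png",i["pixels"][:,:,::-1])
print(r.current_t(),r.current_contact_force())
E
python3 rib.py top6; python3 meas.py top6
python3 -c "
import cv2;a=cv2.imread('pics/top6.png')[150:290,110:270];cv2.imwrite('pics/top6z.png',cv2.resize(a,(640,560),interpolation=cv2.INTER_CUBIC))"
```

```text
12.6417 [ 0.01160159 -0.38189157  0.70142333]
top6 (103, 'fit', np.float32(23.41257), 'from axis', np.float64(23.763192412458327), ((614.0529174804688, 247.23428344726562), (57.51131820678711, 19.712709426879883), 28.42375946044922))
top6 {'ztop': np.float64(0.10588552188943895), 'rect': array([531.5, 215.8,  26.2,  25.5,  24.2]), 'barb': np.float32(23.34333), 'rib': np.float32(27.396477), 'ribz': np.float64(0.01561446585705023), 'nrib': 178, 'axis_off_rib_mm': np.float64(3.761009179657614)}
```

View pics/top6z.png

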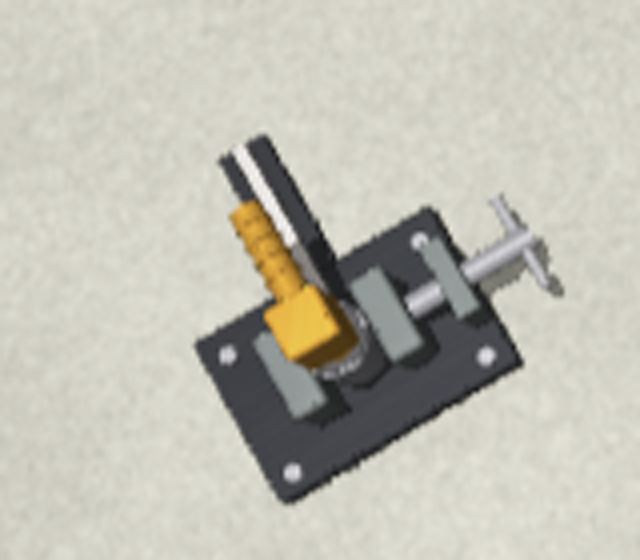

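View pics/scene6.png

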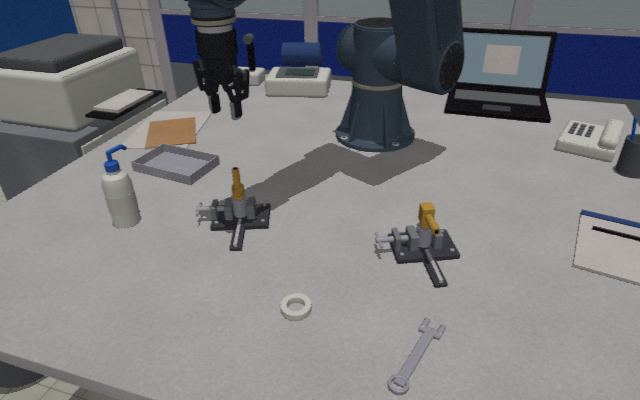

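The top view shows the barb parallel to the rib, and the block face reads 24.2° against the rib's 24.1°. The arm is clear of everything, and the other clamp hasn't moved.

```bash
python3 -c "
from cell import r
r.hand_in(); print(r.current_t())"
```

```text
the job is handed in; nothing more can be done
the job is handed in; nothing more can be done
```

The elbow is screwed in and its barb now points out along the rib, within about 1°. I gripped its block from above and turned it clockwise by about 49°, from -0.86 rad to about 0. Then I let go, moved the arm clear and handed the job in about 12.6 s into the allowed 35 s.

**Alignment:** The rib lay at 24.1° before the turn. Afterwards the block faces measured 24.1° (wrist camera) and 24.2° (top camera), and the barb 24.2° (wrist) and 23.3° (top). I put the top camera's 23.3° down to its coarser view of the barb's sides.

**Checks that disagreed:**
- **Rib angle after the turn:** the automatic rib fits were unreliable, because they caught desk pixels and the barb hid part of the rib. I relied on the rib angle from before the turn and on the pictures.
- **Stiffening:** the wrist moment reading had too much offset to show it, so the stop point rests on the angle alone.
- **Elbow position:** the wrist and top cameras differed by about 2 mm. I used the wrist camera's value, and the side force stayed around 7 N or less in the readings I took.

**Other clamp:** the arm did not touch the nipple clamp, and it looks the same in the before and after pictures.

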